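# Snap the drill tube into the spring-clip rack

### The job

Put the light grey drill tube away in the spring-clip rack: press it down gently into both clips until their spring rollers snap over it and it rests fully home on both rubber pads, with about the same length sticking out at each end, then let go. The clips sit at an unknown height, so go by feel: the load on the rack, tube included, must never exceed 30 N. Leave the other things on the bench where they are.

Things in the scene. Friction and masses are not known exactly. Their poses are not given: they have to be found in the camera images.
- tube_mid (a point): Centre of the loose drill tube: straight light grey steel tube, 22 mm diameter, 300 mm long, 0.35 to 0.6 kg, lying on the bench (it can roll); this point lies on its axis half-way along, 11 mm above the bench at the start. x runs along the tube (either way round is the same), z up at the start.
- tube: The same drill tube; its origin lies on its underside, 11 mm under the centre at the start. Use tube_mid for its position and direction (this body's own x axis is turned 0.1 rad from the tube).
- rack: Fixed spring-clip rack. Origin: centre of the underside of its grey base plate (250 x 100 x 12 mm), on the bench. x runs along the plate, the way the tube is to lie; y across, z up. Two columns at x = +-105, y = 34 mm rise to z = 100 mm; a 22 mm wide bar is clamped to them at an unknown height. On it, at x = -75 and +75 mm, two blue blocks (28 mm in x) with a spring clip each; nothing between them but the bar.
- rack_home (a point): Middle of the rack where the tube's centre is when fully home IF the bar is at mid height (110 mm above the rack's origin). The true home height is up to 30 mm higher or lower: it differs each time and is not measured. The bar's top is 46 mm under the home axis. Axes as the rack's.
- clip_mid (a point): Point 22 mm above rack_home: where the axis of a descending tube first meets the clips (bar at mid height; same +-30 mm). Each clip: two sprung steel leaves with black rollers (12 mm diameter, 13 mm apart) at their tops, open upwards. Pushing past both clips takes up to about 8 N in all over some 12 mm; then the rollers snap over the tube and draw it down onto two rubber pads.
- pad_a (a joint): Rubber pad in the clip at x = -75 mm of the rack: how far it is pressed down, m: 0 free, 0.010 at its hard stop, a spring of 1.5 N/mm; so after the snap the force rises again by about 3 N per mm on both pads: a push of 10 to 15 N shows that the tube is home. A tube that has snapped in and is let go keeps each pad pressed 1.5 to 4 mm.
- pad_b (a joint): The same for the clip at x = +75 mm of the rack.
- dark_rod: Bystander, loose: thin blackened rod, 12 mm diameter, about 235 mm long, lying on the bench near the tube (the two may have swapped places). Origin under its centre; the rod runs about 0.3 rad off its x axis.
- sleeve: Bystander, loose: light grey taper sleeve 103 x 40 x 40 mm; origin at the centre of its underside.

How it is judged:
At the end, for the whole second after the job is handed in: The tube rests on both rubber pads (each pressed more than 1 mm) under the closed spring rollers, its middle within 20 mm of the rack's middle seen from above and along the rack within 0.06 rad, at rest and released (value of joint each of pad_a, pad_b above 0.001 m and horizontal distance between tube_mid and rack below 0.02 m and angle between the x axis of tube_mid and the x axis of rack, either way round below 0.06 rad and linear speed of tube below 0.02 m/s and contact force between the fingers and tube below 0.1 N); the robot touches nothing.
It fails at once if the tube was pressed on the rack with more than 30 N (all contacts added up) (contact force between tube and rack above 30 N).
It fails at once if the robot pressed on the rack itself with more than 30 N (contact force between the arm and rack above 30 N).
It fails at once if the fingers pressed on the rack itself with more than 30 N (contact force between the fingers and rack above 30 N).
It fails at once if a bystander was moved by more than 30 mm (distance of any of dark_rod, sleeve from where it was at the start of the episode above 0.03 m).
It also fails if it takes over 48 s, if anything falls off the work surface, if the arm or the gripper's body presses on something with over 40 N, if the wrist force passes 120 N, or if a joint passes its speed limit or range.

### The arm

A 6-joint arm with a two-finger parallel gripper is mounted at the origin on a cart in front of the work surface, level with it; the furniture and walls round the work are solid. World frame = base frame: x ahead of the robot, y to its left, z up, the work surface at z = 0. Lengths are in m, angles in rad, forces in N, time in s.
With the tool pointing down it reaches from about 0.35 to 0.975 m from the base axis. Payload 7.1 kg.
Tool frame: the origin (TCP) lies between the finger pads; the fingertips stand 25 mm ahead of it and the grasp point (between the pads) lies 6 mm ahead of it; z points along the fingers, y is the direction in which the jaws open and shut (so a half turn about z gives the same grasp; the last joint's range is limited). The gripper opens to 88 mm and grips with 3 to 60 N. Pads are 20 mm wide; open, the fingers measure 115 mm over their backs; the gripper's body (75 mm by 178 mm) begins 61 mm behind the grasp point.
Start: joints at [-1.125, 0.423, 1.63, -0, 1.089, -0.019], TCP at [0.28, -0.559, 0.248] pointing down, gripper open.
Joint ranges: [-3, 3], [-0.9, 2.11], [0.09, 2.58], [-1.31, 4.45], [0.11, 2.69], [-2.54, 2.54]. Speed limits (rad/s): [2.39, 2.39, 3.01, 3.14, 3.14, 3.14].

### API

Orientations are given as a 3x3 rotation matrix whose columns are the frame's x, y, z axes.
In Python, from rig import * gives the robot as it stands.
- The arm moves only by the tool move_arm, never from a script. Its argument "targets" is one flat list of numbers, 5 for each row, row after row: the shift along the tool's x, y, z in mm, then the turn about the tool's z in rad, then the opening, from -1 (shut) to 1 (fully open). A call has 1 to 8 rows; each row shifts and turns the pose as measured when the row begins, along the tool's axes as they then stand; what a row does not reach is not made up. A row lasts 1/8 s, in which the tool goes at most 62.5 mm and 10.7 degrees, less where a joint would pass 70% of its speed; a pose out of reach is approached as far as the arm can. A call is refused whole if a number of a shift passes 62.5 or a number of a turn 0.188, either way. A call with a gripper value outside its range is refused whole. The fingers move at their own pace and stop on an object; "force" is the grip in N (left out, the last holds). Time passes only in rows, so rows that do not move let the fingers close. It gives the time, the measured TCP pose, the force and the opening at its end, in the units of the state.
- state(): the state, without advancing time (a new reading comes with each control period).
- get_image(name): name is "side" or "top"; returns the picture (420x560x3 uint8, red, green, blue); there is no depth.
- camera_info(name): a dict with "K" (3x3 intrinsics, pixels), "rvec" (rotation vector, rad) and "tvec" (3), from world to camera coordinates, as OpenCV has them. Camera axes: x right, y down, z forward; pixel columns grow to the right and rows downward; lengths in m; the calibration is good to about 2 mm. A picture is of the moment at which its call begins. camera_info takes no time and is no camera call.
- finish_job(): hands the job in, once; it reports no verdict.
The state is a dict: "time_s": time; "joint_positions": joint angles; "qd": joint speeds; "joint_torque": joint torques, N m; "tool_pos": TCP position; "eef_rot": TCP orientation; "contact_force": force on the tool from outside, world axes, zero at the start; "moment": the same for the moment, N m; "finger_gap": finger opening in m.
Only numpy, scipy, OpenCV 4.12 (cv2) and the standard library are available. Lean on these libraries where they do the work, as an engineer would, in place of code of your own. Each camera call takes 0.05 s, during which the arm holds its last target.

## Working session

There is one attempt and no reset: what is moved stays moved. The work goes in short steps, Python scripts to look and compute and a tool call to move; the robot and the scene stay as the last step left them, time stands still between calls to the robot, and variables do not carry over. Pictures are saved under pics/ and viewed, and the job is handed in when it is done.

Besides the shell and the picture viewer there is one more tool, called after "Request:" as name(argument=value, ...), one argument or row to a line, values as JSON. move_arm: Moves the arm, as the interface text tells. Its arguments: {"type":"object","properties":{"targets":{"type":"array"},"force":{"type":"number"}},"required":["targets"]}

```bash
mkdir -p pics; ls; python3 - <<'E'
from rig import *
import cv2
for n in("top","side"):
    cv2.imwrite(f"pics/{n}0.png",get_image(n)[:,:,::-1])
    print(n,camera_info(n))
print(state())
E
```

```text
pics
top {'K': array([[381.98992893,   0.        , 282.92935796],
       [  0.        , 381.98992893, 216.53759696],
       [  0.        ,   0.        ,   1.        ]]), 'rvec': array([ 2.20612038, -2.17330879,  0.11518091]), 'tvec': array([0.00298156, 0.5275037 , 1.07975264])}
side {'K': array([[384.92210082,   0.        , 280.64794258],
       [  0.        , 384.92210082, 202.90857852],
       [  0.        ,   0.        ,   1.        ]]), 'rvec': array([ 0.12486881, -2.80744003,  1.26704995]), 'tvec': array([0.4994311 , 0.10579931, 0.98325762])}
{'time_s': 0.1, 'joint_positions': array([-1.12500850e+00,  4.23741016e-01,  1.63062746e+00, -9.61580150e-06,
        1.08860606e+00, -1.89806832e-02]), 'qd': array([ 0.00251439, -0.00135156, -0.00398898,  0.0004569 , -0.00062369,
        0.00240954]), 'joint_torque': array([-1.66271529e-03, -5.45615709e+01, -2.74323571e+01,  6.44389959e-02,
        1.86556211e-02, -7.25225823e-05]), 'tool_pos': array([ 0.27995945, -0.55825413,  0.24698857]), 'eef_rot': array([[ 8.93923350e-01,  4.48219454e-01, -6.03511496e-04],
       [ 4.48219860e-01, -8.93922486e-01,  1.24315951e-03],
       [ 1.77157814e-05, -1.38179516e-03, -9.99999045e-01]]), 'contact_force': array([-0.01472615, -0.18707615, -0.76530618]), 'moment': array([-0.0034663 , -0.00075811,  0.01146687]), 'finger_gap': 0.08780085920742646}
```

View pics/top0.png

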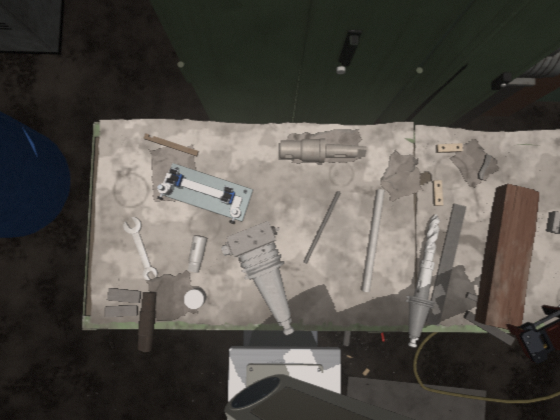

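View pics/side0.png

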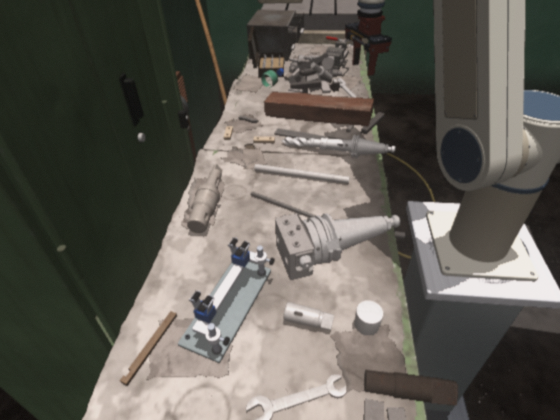

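The top view shows the tube running from about (380,191) to (367,291), the dark rod at (338,193)-(307,262), the rack centred near (205,193) and the sleeve at (198,253). I'll zoom in and measure.

```bash
cat > h.py <<'E'
import numpy as np, cv2
from rig import *
C={n:camera_info(n) for n in("top","side")}
def ray(n,u,v):
    c=C[n];R=cv2.Rodrigues(c["rvec"])[0];o=-R.T@c["tvec"]
    d=R.T@np.linalg.inv(c["K"])@np.array([u,v,1.]);return o,d
def atz(n,u,v,z):
    o,d=ray(n,u,v);return o+d*(z-o[2])/d[2]
def tri(a,b):
    c=[]
    for n,p in(("top",a),("side",b)):
        k=C[n];c.append((k["K"]@np.c_[cv2.Rodrigues(k["rvec"])[0],k["tvec"]],np.array(p,float)))
    X=cv2.triangulatePoints(c[0][0],c[1][0],c[0][1].reshape(2,1),c[1][1].reshape(2,1))[:,0];return X[:3]/X[3]
def proj(n,X):
    c=C[n];return cv2.projectPoints(np.array(X,float).reshape(-1,1,3),c["rvec"],c["tvec"],c["K"],None)[0][:,0]
E
python3 - <<'E'
from h import *
t=cv2.imread("pics/top0.png");s=cv2.imread("pics/side0.png")
def crop(im,x,y,w,h,f,name): cv2.imwrite(name,cv2.resize(im[y:y+h,x:x+w],None,fx=f,fy=f,interpolation=cv2.INTER_CUBIC))
crop(t,150,155,110,75,7,"pics/t_rack.png")
crop(s,175,230,105,135,4.4,"pics/s_rack.png")
crop(t,300,180,100,120,5,"pics/t_tube.png")
a=atz("top",380,191,.011);b=atz("top",367,291,.011);print(a,b,np.linalg.norm(a-b))
a=atz("side",255,169,.011);b=atz("side",348,180,.011);print(a,b,np.linalg.norm(a-b))
E
```

```text
[ 0.60831993 -0.27424495  0.011     ] [ 0.3169876  -0.23452876  0.011     ] 0.29402703717777623
[ 0.61013041 -0.26622444  0.011     ] [ 0.31770233 -0.23024961  0.011     ] 0.2946326004444688
```

View pics/t_rack.png

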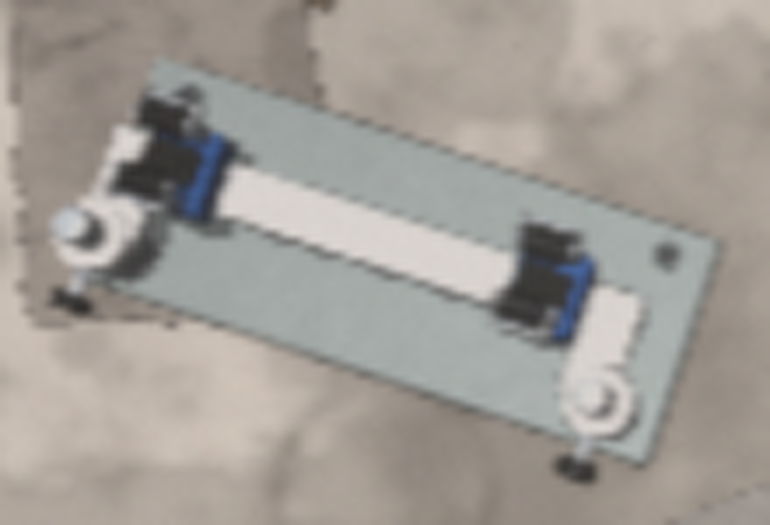

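View pics/s_rack.png

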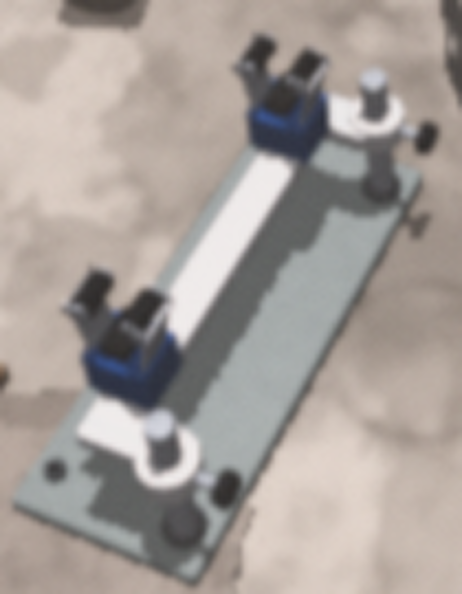

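View pics/t_tube.png

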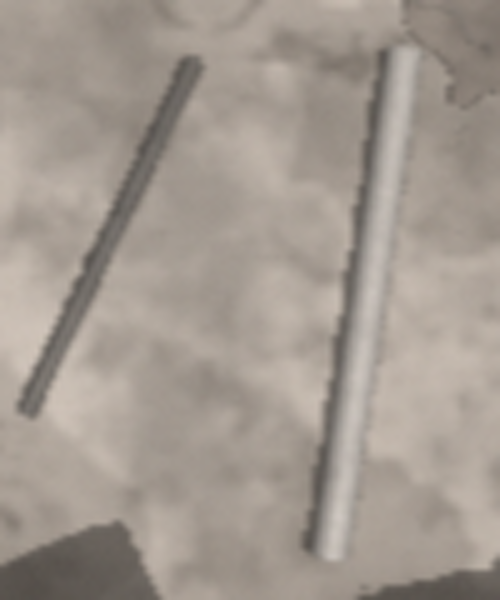

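```bash
python3 - <<'E'
from h import *
from scipy.optimize import least_squares
T=lambda x,y:(150+x/7,155+y/7); S=lambda x,y:(175+x/4.4,230+y/4.4)
T2=lambda x,y:(300+x/5,180+y/5)
a=atz("top",*T2(401,47),.014);b=atz("top",*T2(329,560),.011);m=(a+b)/2
print("tube",a,b,np.linalg.norm(a-b),m,"ang",np.arctan2(*(a-b)[[1,0]]))
cx=np.array([[.125,-.05,.012],[-.125,-.05,.012],[-.125,.05,.012],[.125,.05,.012]])
tp=np.array([T(157,57),T(720,242),T(645,465)])
sp=np.array([S(15,505),S(195,582),S(422,180)])
# rack x ~ +Y world: top-left corner = x+, y- (far)
def pose(p,X):
    c,s=np.cos(p[2]),np.sin(p[2]);X=np.atleast_2d(X);return np.c_[p[0]+c*X[:,0]-s*X[:,1],p[1]+s*X[:,0]+c*X[:,1],X[:,2]]
def f(p,w=(1,1)): return np.r_[(proj("top",pose(p,cx[[0,1,2]]))-tp).ravel()*w[0],(proj("side",pose(p,cx[[0,3,2]]))-sp).ravel()*w[1]]
for w in((1,0),(0,1),(1,1)):
    r=least_squares(f,[.6,.2,1.4],args=(w,));print(w,r.x,np.round(f(r.x),1))
p=r.x
cols=np.array([[.105,.034,.1],[-.105,.034,.1]])
print("cols top",proj("top",pose(p,cols)),[T(72,225),T(595,398)]);print("cols side",proj("side",pose(p,cols)),[S(160,422),S(375,80)])
# height fit from clip rollers: rollers at x=+-75
for h in(.08,.09,.1,.11,.12,.13,.14):
    q=np.array([[x,y,h+.018] for x in(.075,-.075) for y in(-.0125,.0125)])
    bt=np.array([[x,0,h-.046] for x in(.0,)])
    uv=proj("side",pose(p,q));print(h,np.round((uv-[175,230])*4.4).tolist(),np.round((proj("top",pose(p,q))-[150,155])*7).tolist())
E
```

```text
tube [ 0.61260959 -0.27403292  0.014     ] [ 0.31410419 -0.23104368  0.011     ] 0.3015999813151515 [ 0.46335689 -0.2525383   0.0125    ] ang -0.14303151429012623
(1, 0) [0.59567223 0.23284668 1.26963367] [-0.5 -0.3  0.3 -0.2  0.1  0.4 -1.5 -1.5  0.5 -0.9  0.7 -3. ]
(0, 1) [0.59458955 0.23634453 1.26800943] [-1.6 -0.  -0.9  0.3 -1.1  0.8 -1.5  0.1  0.6  0.9  1.1 -1.8]
(1, 1) [0.59517311 0.23498713 1.27016194] [-1.2 -0.1 -0.4 -0.  -0.6  0.6 -1.5 -0.5  0.6  0.2  0.8 -2.3]
cols top [[158.95644347 187.40662815]
 [233.55316962 211.7604798 ]] [(160.28571428571428, 187.14285714285714), (235.0, 211.85714285714286)]
cols side [[211.79202213 326.82770206]
 [260.07468204 247.84238866]] [(211.36363636363637, 325.9090909090909), (260.22727272727275, 248.1818181818182)]
0.08 [[106.0, 336.0], [155.0, 354.0], [265.0, 97.0], [310.0, 111.0]] [[179.0, 138.0], [157.0, 199.0], [550.0, 259.0], [529.0, 320.0]]
0.09 [[102.0, 323.0], [152.0, 341.0], [263.0, 84.0], [308.0, 98.0]] [[172.0, 133.0], [150.0, 195.0], [547.0, 255.0], [526.0, 317.0]]
0.1 [[98.0, 309.0], [148.0, 328.0], [261.0, 70.0], [307.0, 84.0]] [[166.0, 128.0], [143.0, 190.0], [544.0, 251.0], [522.0, 314.0]]
0.11 [[95.0, 296.0], [145.0, 314.0], [259.0, 56.0], [305.0, 70.0]] [[159.0, 123.0], [136.0, 186.0], [540.0, 247.0], [519.0, 311.0]]
0.12 [[91.0, 282.0], [142.0, 301.0], [257.0, 42.0], [303.0, 56.0]] [[151.0, 117.0], [129.0, 181.0], [537.0, 243.0], [515.0, 307.0]]
0.13 [[87.0, 268.0], [138.0, 287.0], [255.0, 28.0], [301.0, 42.0]] [[144.0, 112.0], [121.0, 176.0], [534.0, 239.0], [512.0, 304.0]]
0.14 [[83.0, 254.0], [134.0, 272.0], [253.0, 13.0], [300.0, 28.0]] [[137.0, 106.0], [113.0, 171.0], [530.0, 235.0], [508.0, 300.0]]
```

```bash
cat >> h.py <<'E'
def plan(x,y,z,ang,n):
    s=state();p=s["tool_pos"];R=s["eef_rot"];a=np.arctan2(R[1,0],R[0,0])
    d=(np.array([x,y,z])-p)*1000/n;da=(ang-a+np.pi)%(2*np.pi)-np.pi
    out=[]
    for k in range(n):
        t=a+da*k/n;c,q=np.cos(t),np.sin(t)
        out.append([round(v,1) for v in(c*d[0]+q*d[1],q*d[0]-c*d[1],-d[2])]+[round(-da/n,3)])
    print("t",s["time_s"],"pos",np.round(p,4),"ang",round(a,4),"tilt",np.round(R[2,:2],4),"F",np.round(s["contact_force"],2),"gap",round(s["finger_gap"],4));print(out)
E
python3 -c "
from h import *
plan(.463,-.2505,.15,-.143,8)"
```

```text
t 0.1 pos [ 0.28   -0.5583  0.247 ] ang 0.4648 tilt [ 0.     -0.0014] F [-0.01 -0.19 -0.77] gap 0.0878
[[np.float64(37.7), np.float64(-24.1), np.float64(12.1), np.float64(0.076)], [np.float64(35.8), np.float64(-26.9), np.float64(12.1), np.float64(0.076)], [np.float64(33.6), np.float64(-29.6), np.float64(12.1), np.float64(0.076)], [np.float64(31.3), np.float64(-32.0), np.float64(12.1), np.float64(0.076)], [np.float64(28.7), np.float64(-34.3), np.float64(12.1), np.float64(0.076)], [np.float64(26.1), np.float64(-36.4), np.float64(12.1), np.float64(0.076)], [np.float64(23.2), np.float64(-38.3), np.float64(12.1), np.float64(0.076)], [np.float64(20.3), np.float64(-39.9), np.float64(12.1), np.float64(0.076)]]
```

Request:
move_arm(
  targets=[38,-24,12,0.076,1,36,-27,12,0.076,1,34,-30,12,0.076,1,31,-32,12,0.076,1,29,-34,12,0.076,1,26,-36,12,0.076,1,23,-38,12,0.076,1,20,-40,12,0.076,1],
)

```text
time_s: 1.1
tool_pos: [0.4695, -0.2458, 0.1471]
eef_rot: [[0.986, -0.168, -0.001], [-0.168, -0.986, 0.001], [-0.001, -0.001, -1.0]]
contact_force: [1.0, -0.9, -0.5]
finger_gap: 0.0878
```

```bash
sed -i 's/round(v,1)/float(round(v,1))/;s/round(-da\/n,3)/float(round(-da\/n,3))/' h.py; python3 -c "
from h import *
plan(.463,-.2505,.08,-.143,4)
cv2.imwrite('pics/top1.png',get_image('top')[:,:,::-1])
cv2.imwrite('pics/side1.png',cv2.resize(get_image('side')[100:250,200:400,::-1],None,fx=4,fy=4))
"
```

```text
t 1.1 pos [ 0.4695 -0.2458  0.1471] ang -0.1692 tilt [-0.0013 -0.0006] F [ 0.98 -0.92 -0.55] gap 0.0878
[[-1.4, 1.4, 16.8, -0.007], [-1.4, 1.4, 16.8, -0.007], [-1.4, 1.4, 16.8, -0.007], [-1.4, 1.4, 16.8, -0.007]]
```

View pics/side1.png

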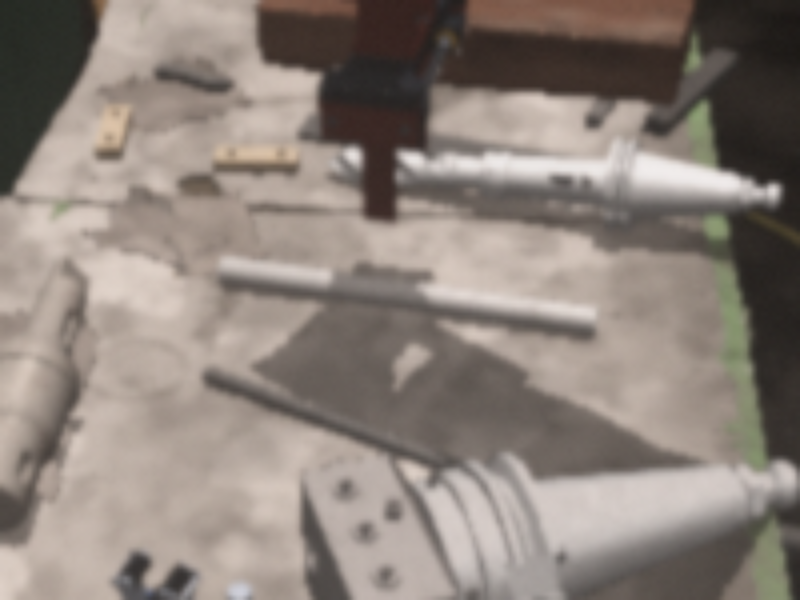

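The gripper is over the tube, which hasn't moved: its ends are at full-image (255,168) and (349,180). Next I'll descend.

Request:
move_arm(
  targets=[-1.4,1.4,17,-0.007,1,-1.4,1.4,17,-0.007,1,-1.4,1.4,17,-0.007,1,-1.4,1.4,17,-0.007,1,0,0,0,0,1],
)

```text
time_s: 1.82
tool_pos: [0.4593, -0.2521, 0.0732]
eef_rot: [[0.991, -0.134, -0.005], [-0.134, -0.991, 0.003], [-0.005, -0.002, -1.0]]
contact_force: [0.1, 0.3, -0.4]
finger_gap: 0.0881
```

```bash
python3 -c "
from h import *
plan(.463,-.2505,.029,-.143,4)
"
```

```text
t 1.825 pos [ 0.4593 -0.2521  0.0732] ang -0.1343 tilt [-0.0054 -0.0021] F [ 0.1   0.26 -0.39] gap 0.0881
[[0.9, -0.5, 11.0, 0.002], [0.9, -0.5, 11.0, 0.002], [0.9, -0.5, 11.0, 0.002], [0.9, -0.5, 11.0, 0.002]]
```

Request:
move_arm(
  targets=[0.9,-0.5,11,0.002,1,0.9,-0.5,11,0.002,1,0.9,-0.5,10,0.002,1,0,0,3,0,1,0,0,0,0,1],
)

```text
time_s: 2.45
tool_pos: [0.4622, -0.2522, 0.0363]
eef_rot: [[0.99, -0.141, -0.004], [-0.141, -0.99, 0.002], [-0.004, -0.002, -1.0]]
contact_force: [0.6, 0.7, 0.6]
finger_gap: 0.088
```

```bash
python3 -c "
from h import *
plan(.463,-.2505,.029,-.143,2)
cv2.imwrite('pics/side2.png',cv2.resize(get_image('side')[100:250,200:400,::-1],None,fx=4,fy=4))
"
```

```text
t 2.45 pos [ 0.4622 -0.2522  0.0363] ang -0.1419 tilt [-0.0042 -0.0015] F [0.55 0.67 0.61] gap 0.088
[[0.3, -0.9, 3.6, 0.001], [0.3, -0.9, 3.6, 0.001]]
```

View pics/side2.png

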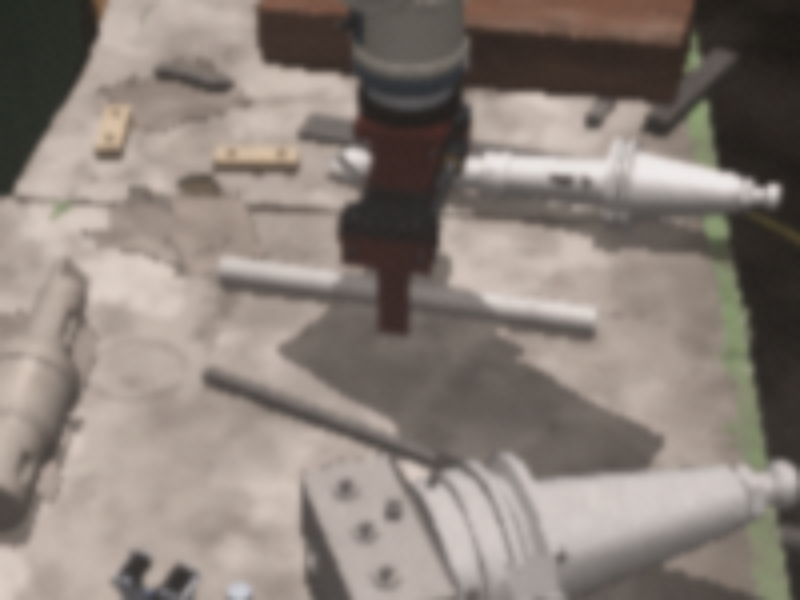

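The finger is at crop (394,300) and the tube spans 220 to 596. I'll check the centring.

```bash
python3 -c "
from h import *
for X in ((.4622,-.2022,.012),(.4622,-.1952,.012)): print((proj('side',X)-[200,100])*4)
for a,b in (((220,270),(596,320)),): 
  P=atz('side',200+a[0]/4,100+a[1]/4,.011);Q=atz('side',200+b[0]/4,100+b[1]/4,.011);print(P,Q,(P+Q)/2)
"
```

```text
[[400.62273137 333.26539327]]
[[400.06444113 339.0316731 ]]
[ 0.61132663 -0.27424064  0.011     ] [ 0.31467306 -0.23046805  0.011     ] [ 0.46299984 -0.25235434  0.011     ]
```

Request:
move_arm(
  targets=[0,-1,4,0,1,0,0,3,0,1,0,0,0,0,1],
)

```text
time_s: 2.88
tool_pos: [0.4629, -0.2512, 0.0296]
eef_rot: [[0.99, -0.141, -0.003], [-0.141, -0.99, 0.001], [-0.003, -0.001, -1.0]]
contact_force: [0.3, -0.1, 0.4]
finger_gap: 0.0875
```

Request:
move_arm(
  targets=[0,0,1.5,0,-1,0,0,0,0,-1,0,0,0,0,-1,0,0,0,0,-1,0,0,0,0,-1,0,0,0,0,-1],
  force=45,
)

```text
time_s: 3.62
tool_pos: [0.463, -0.2514, 0.0283]
eef_rot: [[0.99, -0.141, -0.002], [-0.141, -0.99, 0.001], [-0.002, -0.001, -1.0]]
contact_force: [-0.3, 0.6, 0.4]
finger_gap: 0.0312
```

Request:
move_arm(
  targets=[0,0,0,0,-1,0,0,0,0,-1,0,0,0,0,-1,0,0,0,0,-1],
)

```text
time_s: 4.12
tool_pos: [0.4631, -0.2515, 0.0283]
eef_rot: [[0.99, -0.141, -0.002], [-0.141, -0.99, 0.001], [-0.002, -0.001, -1.0]]
contact_force: [-0.0, -0.2, -0.7]
finger_gap: 0.0211
```

Held: the gap is 21 mm for a 22 mm tube. Now I'll lift it.

Request:
move_arm(
  targets=[0,0,-10,0,-1,0,0,-20,0,-1,0,0,-40,0,-1,0,0,-40,0,-1,0,0,-40,0,-1,0,0,-40,0,-1,0,0,-20,0,-1,0,0,0,0,-1],
)

```text
time_s: 5.12
tool_pos: [0.4607, -0.2499, 0.2459]
eef_rot: [[0.99, -0.141, -0.007], [-0.141, -0.99, 0.004], [-0.008, -0.003, -1.0]]
contact_force: [0.5, -0.6, -4.2]
finger_gap: 0.0211
```

```bash
python3 -c "
from h import *
plan(.595,.2345,.24,1.27,12)
cv2.imwrite('pics/side3.png',get_image('side')[:,:,::-1])
"
```

```text
t 5.125 pos [ 0.4607 -0.2499  0.2459] ang -0.1415 tilt [-0.0076 -0.0029] F [ 0.54 -0.56 -4.2 ] gap 0.0211
[[5.4, -41.5, 0.5, -0.118], [10.2, -40.6, 0.5, -0.118], [14.9, -39.1, 0.5, -0.118], [19.4, -37.1, 0.5, -0.118], [23.6, -34.6, 0.5, -0.118], [27.5, -31.6, 0.5, -0.118], [31.0, -28.1, 0.5, -0.118], [34.1, -24.3, 0.5, -0.118], [36.7, -20.1, 0.5, -0.118], [38.9, -15.7, 0.5, -0.118], [40.4, -11.0, 0.5, -0.118], [41.4, -6.2, 0.5, -0.118]]
```

View pics/side3.png

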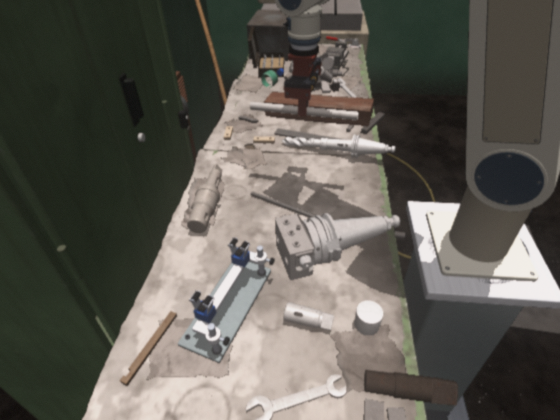

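The tube is lifted and level, at (249,106)-(357,112). I'll carry it over to the rack.

Request:
move_arm(
  targets=[5,-41,0,-0.118,-1,10,-41,0,-0.118,-1,15,-39,0,-0.118,-1,19,-37,0,-0.118,-1,24,-35,0,-0.118,-1,27,-32,0,-0.118,-1,31,-28,0,-0.118,-1,34,-24,0,-0.118,-1],
)

```text
time_s: 6.18
tool_pos: [0.5385, 0.0824, 0.2329]
eef_rot: [[0.677, 0.736, -0.03], [0.736, -0.677, 0.007], [-0.015, -0.027, -1.0]]
contact_force: [-0.0, 0.2, -4.0]
finger_gap: 0.0212
```

```bash
python3 -c "
from h import *
plan(.595,.2345,.24,1.27,5)
"
```

```text
t 6.175 pos [0.5385 0.0824 0.2329] ang 0.8273 tilt [-0.0152 -0.0268] F [-0.03  0.21 -3.96] gap 0.0212
[[30.0, -12.3, -1.4, -0.089], [31.0, -9.6, -1.4, -0.089], [31.7, -6.8, -1.4, -0.089], [32.2, -4.0, -1.4, -0.089], [32.4, -1.1, -1.4, -0.089]]
```

Request:
move_arm(
  targets=[30,-12,-1,-0.089,-1,31,-10,-1,-0.089,-1,32,-7,-1,-0.089,-1,32,-4,-1,-0.089,-1,26,-1,-1,-0.07,-1,0,0,0,0,-1,0,0,0,0,-1],
)

```text
time_s: 7.05
tool_pos: [0.5851, 0.2347, 0.2223]
eef_rot: [[0.294, 0.954, -0.052], [0.956, -0.294, -0.0], [-0.016, -0.05, -0.999]]
contact_force: [1.1, 0.4, -3.6]
finger_gap: 0.0212
```

```bash
python3 -c "
from h import *
plan(.595,.2345,.24,1.27,2)
cv2.imwrite('pics/side4.png',get_image('side')[:,:,::-1])
cv2.imwrite('pics/top4.png',get_image('top')[:,:,::-1])
"
```

```text
t 7.05 pos [0.5851 0.2347 0.2223] ang 1.2723 tilt [-0.0155 -0.0498] F [ 1.11  0.38 -3.55] gap 0.0212
[[1.3, 4.8, -8.8, 0.001], [1.3, 4.7, -8.8, 0.001]]
```

View pics/side4.png

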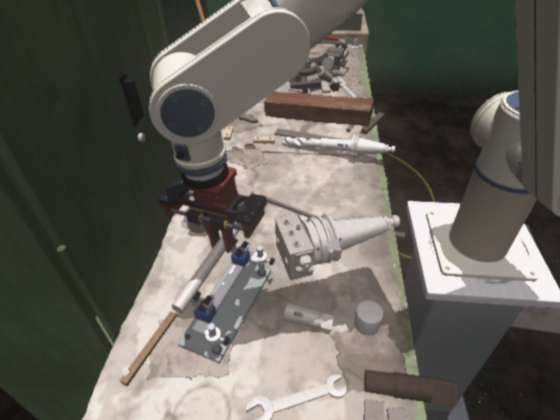

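View pics/top4.png

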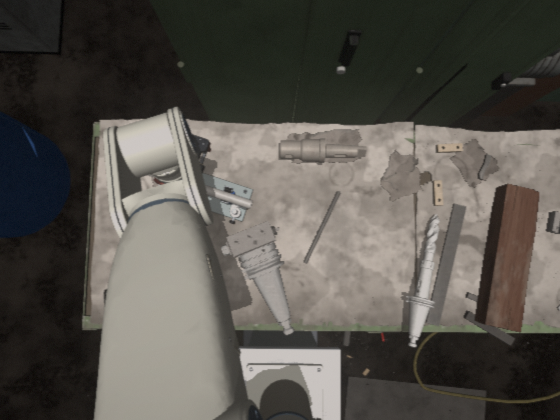

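The tube is over the rack, clear of it and about 10 mm short in x. I'll check where its ends really are against the prediction.

```bash
python3 - <<'E'
from h import *
s=state();p=s["tool_pos"];R=s["eef_rot"]
m=p+.0173*R[:,2];e=[m+.15*R[:,0],m-.15*R[:,0]];print(m,e)
print("side",proj("side",e[0])-[140,200],"top",proj("top",e[1])-[180,150])
S=cv2.imread("pics/side4.png");T=cv2.imread("pics/top4.png")
a=cv2.resize(S[200:350,140:290],None,fx=4,fy=4);b=cv2.resize(T[150:250,180:280],None,fx=6,fy=6)
cv2.imwrite("pics/s4c.png",a);cv2.imwrite("pics/t4c.png",b)
print((proj("side",e[0])-[140,200])*4,(proj("top",e[1])-[180,150])*6)
E
```

```text
[0.58453474 0.2345062  0.20564815] [array([0.62871183, 0.37783597, 0.20342083]), array([0.54035766, 0.09117643, 0.20787548])]
side [[ 37.09508013 108.81191872]] top [[71.29845738 54.2132104 ]]
[[148.38032052 435.24767489]] [[427.79074428 325.27926241]]
```

View pics/s4c.png

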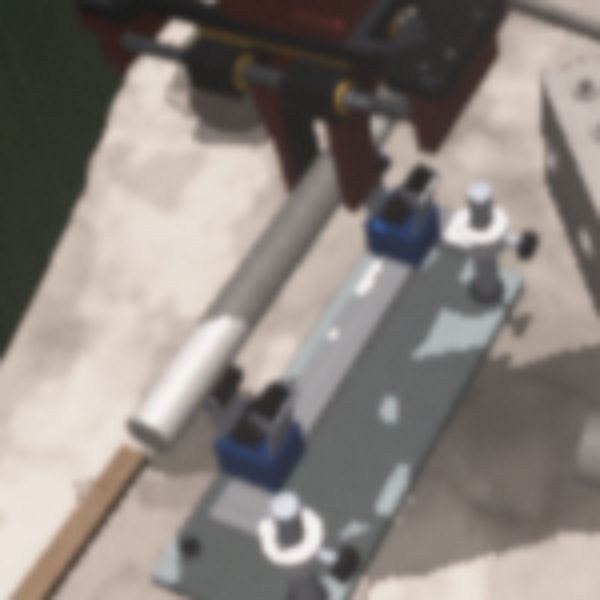

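View pics/t4c.png

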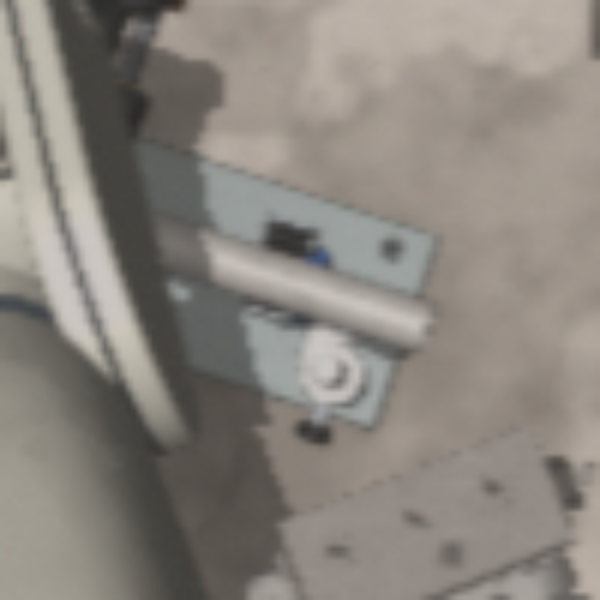

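The prediction matches the pictures within 1 px: near end at crop (152,432), far end at (425,322). Now I'll centre over the rack and come down part way.

```bash
python3 - <<'E'
from h import *
s=state();R=s["eef_rot"];p=s["tool_pos"]
d=(np.array([.5955,.2345,.19])-p)*1000;print(R.T@d, R.T@[0,0,-1])
E
```

```text
[ 3.45585361 11.23379114 32.36521089] [0.01484884 0.04908853 0.99868405]
```

Request:
move_arm(
  targets=[0.5,2,4,0,-1,0.5,2,6,0,-1,0.5,2,6,0,-1,0.5,2,6,0,-1,0.5,2,6,0,-1,0,0,0,0,-1,0,0,0,0,-1],
)

```text
time_s: 8.02
tool_pos: [0.5947, 0.232, 0.1921]
eef_rot: [[0.297, 0.953, -0.052], [0.955, -0.298, -0.0], [-0.015, -0.05, -0.999]]
contact_force: [0.2, 0.2, -3.4]
finger_gap: 0.021
```

```bash
cat >> h.py <<'E'
def rep(z):
    s=state();R=s["eef_rot"];p=s["tool_pos"];m=p+.0173*R[:,2]
    print("t",s["time_s"],"mid",np.round(m,4),"ang",np.round(np.arctan2(R[1,0],R[0,0]),4),"tilt",np.round(R[2,:2],4),"F",np.round(s["contact_force"],2),"M",np.round(s["moment"],2))
    d=(np.array([.595,.2345,z])-m)*1000;print("tool shift to axis z",z,np.round(R.T@d,2))
E
python3 -c "
from h import *
rep(.15)"
```

```text
t 8.025 mid [0.5938 0.232  0.1748] ang 1.269 tilt [-0.0155 -0.0495] F [ 0.17  0.25 -3.42] M [ 0.   -0.11 -0.  ]
tool shift to axis z 0.15 [ 3.11  1.6  24.72]
```

Request:
move_arm(
  targets=[0.8,0.5,4,0,-1,0.8,0.4,4,0,-1,0.8,0.4,4,0,-1,0.7,0.3,4,0,-1,0,0.2,4,0,-1,0,0,0,0,-1],
)

```text
time_s: 8.78
tool_pos: [0.5964, 0.2348, 0.1708]
eef_rot: [[0.297, 0.954, -0.051], [0.955, -0.297, 0.0], [-0.015, -0.049, -0.999]]
contact_force: [-0.0, 0.1, -3.4]
finger_gap: 0.021
```

```bash
python3 -c "
from h import *
rep(.14)
cv2.imwrite('pics/s5.png',cv2.resize(get_image('side')[200:350,140:290,::-1],None,fx=4,fy=4))
"
```

```text
t 8.775 mid [0.5955 0.2348 0.1536] ang 1.2693 tilt [-0.0152 -0.0492] F [-0.01  0.1  -3.42] M [-0.02 -0.1   0.01]
tool shift to axis z 0.14 [-0.26  0.26 13.57]
```

View pics/s5.png

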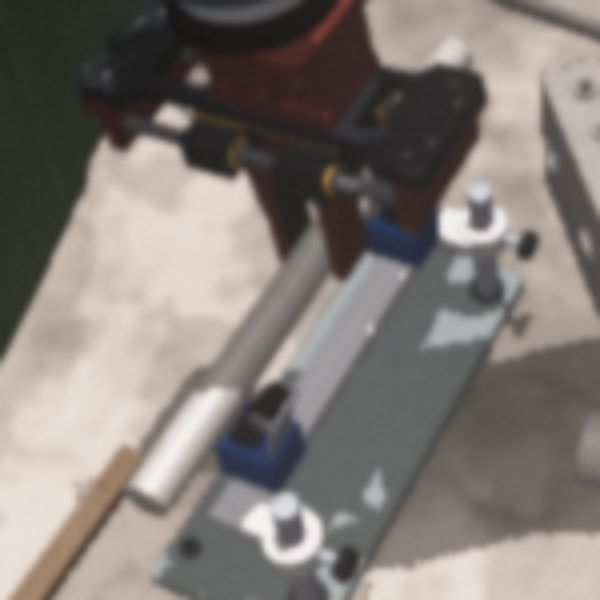

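The tube is above the clips, with its near end at (150,490). I'll overlay the model on the earlier and current pictures to check sideways alignment.

```bash
python3 - <<'E'
from h import *
p=np.array([.5951,.2345,1.27])
def pose(X):
    c,s=np.cos(p[2]),np.sin(p[2]);X=np.atleast_2d(X);return np.c_[p[0]+c*X[:,0]-s*X[:,1],p[1]+s*X[:,0]+c*X[:,1],X[:,2]]
h=.11
L=[]
for y in(-.011,.011): L.append(([-.12,y,h-.046],[.12,y,h-.046]))
for x in(-.075,.075):
    for y in(-.0125,.0125): L.append(([x-.01,y,h+.018],[x+.01,y,h+.018]))
L.append(([-.15,0,h],[.15,0,h]))
t=cv2.imread("pics/top0.png");s=cv2.imread("pics/side0.png")
for n,im,(x0,y0,w,hh),f in(("top",t,(150,155,110,75),7),("side",s,(175,230,105,135),4.4)):
    o=cv2.resize(im[y0:y0+hh,x0:x0+w],None,fx=f,fy=f,interpolation=cv2.INTER_CUBIC)
    for a,b in L:
        q=((proj(n,pose([a,b]))-[x0,y0]+.5)*f).astype(int);cv2.line(o,tuple(map(int,q[0])),tuple(map(int,q[1])),(0,0,255),1)
    cv2.imwrite(f"pics/ov_{n}.png",o)
E
```

```text
(no output)
```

View pics/ov_top.png

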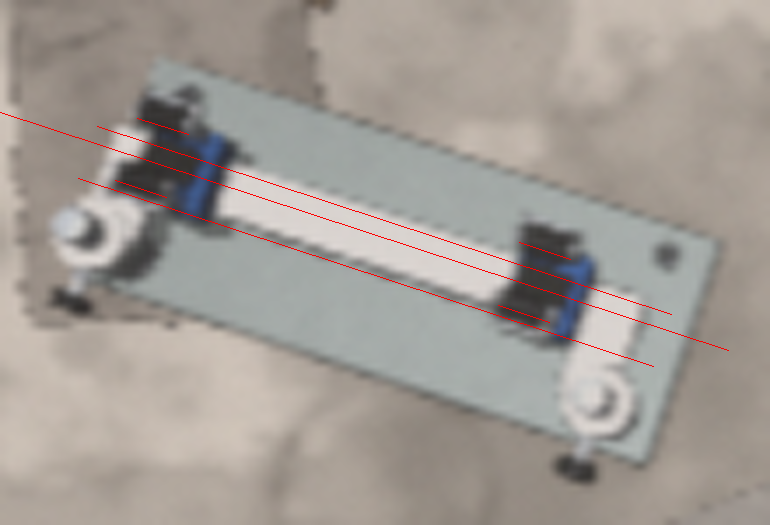

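View pics/ov_side.png

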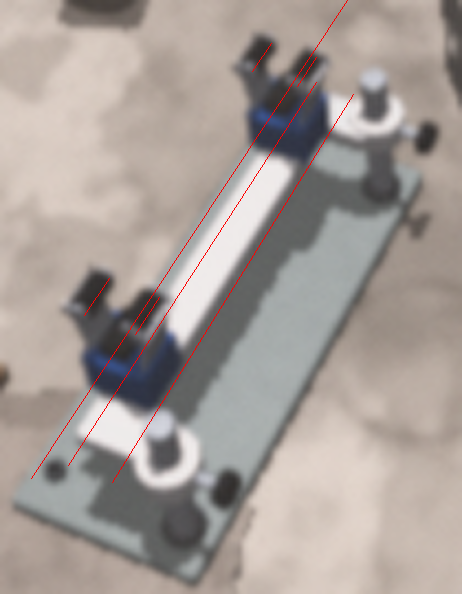

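```bash
python3 - <<'E'
import cv2,numpy as np
t=cv2.imread("pics/top0.png");s=cv2.imread("pics/side0.png")
def c(im,x,y,w,h,f):
    return cv2.convertScaleAbs(cv2.resize(im[y:y+h,x:x+w],None,fx=f,fy=f,interpolation=cv2.INTER_LANCZOS4),alpha=1.6,beta=15)
a=c(t,162,163,28,28,14);b=c(t,218,182,28,28,14)
cv2.imwrite("pics/tz.png",np.hstack([a,b]))
a=c(s,186,285,36,42,10);b=c(s,224,232,36,42,10)
cv2.imwrite("pics/sz.png",np.hstack([a,b]))
E
```

```text
(no output)
```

View pics/tz.png

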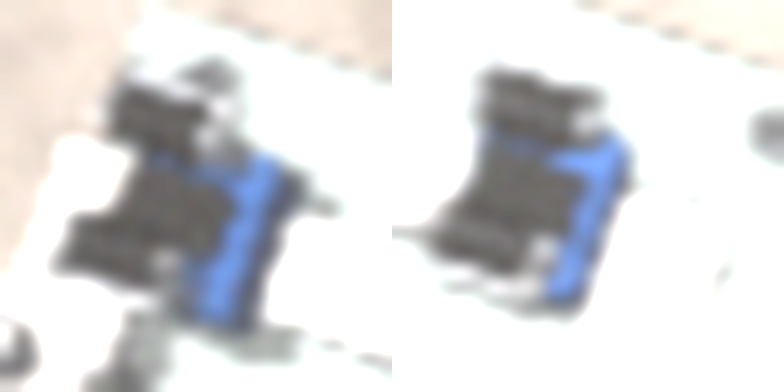

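View pics/sz.png

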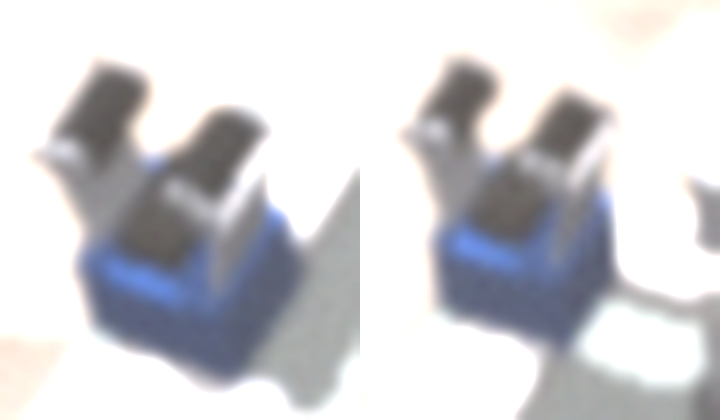

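```bash
python3 - <<'E'
from h import *
P=[tri(a,b) for a,b in[((172.8,170.4),(195.8,295.7)),((169.7,180),(207.7,299.5)),((227.9,189),(234,241.3)),((224.5,198.3),(244.8,244.5))]]
P=np.array(P);print(np.round(P,4))
A=(P[0]+P[1])/2;B=(P[2]+P[3])/2;print(A,B,(A+B)/2,np.linalg.norm(A-B),np.arctan2(*(A-B)[[1,0]]),np.linalg.norm(P[0]-P[1]),np.linalg.norm(P[2]-P[3]))
for n,q in(("top",[(172.8,170.4),(169.7,180),(227.9,189),(224.5,198.3)]),("side",[(195.8,295.7),(207.7,299.5),(234,241.3),(244.8,244.5)])):
    print(np.round(proj(n,P)-q,1).tolist())
E
```

```text
[[0.6325 0.3016 0.131 ]
 [0.6073 0.3085 0.1317]
 [0.5865 0.1574 0.1304]
 [0.5616 0.1655 0.1312]]
[0.61987279 0.30506107 0.13136175] [0.57407203 0.1614841  0.13077544] [0.59697241 0.23327258 0.13106859] 0.15070633837559863 1.2620026351369933 0.026108306185761827 0.02613966481792489
[[0.1, 0.7], [0.1, 0.6], [0.1, 0.6], [0.1, 0.7]]
[[-1.0, -0.1], [-0.8, -0.1], [-0.7, -0.1], [-0.8, -0.1]]
```

Triangulating the rollers gives a clip spacing of 150.7 mm (should be 150) and roller spacing of 26 mm (should be 25), so it's sound. The clip centre is (0.597, 0.2333) with rollers at z=0.131, so first contact should come at axis z of about 0.142 and home at about 0.120. I'll aim there.

```bash
sed -i 's/\[.595,.2345,z\]/[.5968,.2335,z]/' h.py; python3 -c "
from h import *
rep(.147)"
```

```text
t 8.825 mid [0.5956 0.2349 0.1538] ang 1.2692 tilt [-0.015 -0.049] F [-0.04  0.46 -3.79] M [-0.06 -0.1   0.04]
tool shift to axis z 0.147 [-0.85  1.83  6.7 ]
```

Request:
move_arm(
  targets=[-0.4,1,2,0,-1,-0.4,0.8,2,0,-1,0,0.1,2,0,-1,0,0.1,1,0,-1,0,0,0,0,-1],
)

```text
time_s: 9.45
tool_pos: [0.5982, 0.2334, 0.1638]
eef_rot: [[0.297, 0.953, -0.051], [0.955, -0.297, 0.0], [-0.015, -0.048, -0.999]]
contact_force: [-0.2, 0.4, -3.7]
finger_gap: 0.0212
```

```bash
python3 -c "
from h import *
rep(.14)"
```

```text
t 9.45 mid [0.5973 0.2334 0.1465] ang 1.2691 tilt [-0.0147 -0.0485] F [-0.19  0.45 -3.74] M [-0.04 -0.09  0.03]
tool shift to axis z 0.14 [ 0.06 -0.19  6.54]
```

Descending by feel now. The free reading is Fz ≈ -3.7.

Request:
move_arm(
  targets=[0,0,1.5,0,-1,0,0,1.5,0,-1,0,0,1.5,0,-1,0,0,0,0,-1],
)

```text
time_s: 9.95
tool_pos: [0.598, 0.2335, 0.1591]
eef_rot: [[0.297, 0.954, -0.05], [0.955, -0.297, 0.001], [-0.015, -0.048, -0.999]]
contact_force: [0.2, 0.7, -3.3]
finger_gap: 0.0216
```

Request:
move_arm(
  targets=[0,0,1.5,0,-1,0,0,1.5,0,-1,0,0,0,0,-1],
)

```text
time_s: 10.32
tool_pos: [0.5978, 0.2335, 0.1567]
eef_rot: [[0.297, 0.954, -0.05], [0.955, -0.297, 0.001], [-0.014, -0.048, -0.999]]
contact_force: [-1.4, -0.1, -1.2]
finger_gap: 0.0209
```

```bash
python3 -c "
from h import *
rep(.13)"
```

```text
t 10.325 mid [0.597  0.2336 0.1394] ang 1.2693 tilt [-0.0143 -0.0482] F [-1.42 -0.09 -1.17] M [0.02 0.15 0.05]
tool shift to axis z 0.13 [0.04 0.32 9.41]
```

Contact at axis z ≈ 0.140, as predicted. The small -x force says to shift slightly toward -x.

Request:
move_arm(
  targets=[0,-0.7,1.5,0,-1,0,-0.5,1.5,0,-1,0,0,0,0,-1],
)

```text
time_s: 10.7
tool_pos: [0.5976, 0.2337, 0.155]
eef_rot: [[0.297, 0.954, -0.047], [0.955, -0.297, 0.001], [-0.013, -0.046, -0.999]]
contact_force: [-0.7, -2.3, 0.8]
finger_gap: 0.021
```

```bash
python3 -c "
from h import *
rep(.12)"
```

```text
t 10.7 mid [0.5968 0.2337 0.1377] ang 1.2694 tilt [-0.0134 -0.0455] F [-0.68 -2.26  0.84] M [-0.26  0.02  0.11]
tool shift to axis z 0.12 [ 0.05  0.85 17.67]
```

Request:
move_arm(
  targets=[0,-0.3,2,0,-1,0,0,2,0,-1,0,0,0,0,-1],
)

```text
time_s: 11.08
tool_pos: [0.5974, 0.2338, 0.1508]
eef_rot: [[0.297, 0.954, -0.047], [0.955, -0.297, 0.001], [-0.013, -0.045, -0.999]]
contact_force: [-0.8, -0.9, 0.3]
finger_gap: 0.0212
```

```bash
python3 -c "
from h import *
rep(.12)"
```

```text
t 11.075 mid [0.5966 0.2338 0.1336] ang 1.2693 tilt [-0.0132 -0.045 ] F [-0.82 -0.88  0.27] M [-0.25 -0.04  0.03]
tool shift to axis z 0.12 [-0.02  0.91 13.53]
```

Request:
move_arm(
  targets=[0,0,2,0,-1,0,0,2,0,-1,0,0,0,0,-1],
)

```text
time_s: 11.45
tool_pos: [0.597, 0.2339, 0.1457]
eef_rot: [[0.297, 0.954, -0.047], [0.955, -0.297, 0.001], [-0.013, -0.045, -0.999]]
contact_force: [0.4, -0.8, -1.8]
finger_gap: 0.021
```

Request:
move_arm(
  targets=[0,0,2,0,-1,0,0,1,0,-1,0,0,0,0,-1],
)

```text
time_s: 11.82
tool_pos: [0.5967, 0.2339, 0.1412]
eef_rot: [[0.297, 0.954, -0.048], [0.955, -0.297, 0.001], [-0.014, -0.046, -0.999]]
contact_force: [2.3, 0.1, -6.4]
finger_gap: 0.0213
```

```bash
python3 -c "
from h import *
rep(.12)"
```

```text
t 11.825 mid [0.5959 0.234  0.1239] ang 1.2694 tilt [-0.0135 -0.046 ] F [ 2.3   0.07 -6.36] M [-0.07 -0.48  0.03]
tool shift to axis z 0.12 [-0.11  1.2   3.86]
```

The tube is past the peak and the rollers are now drawing it down (Fz -6.4). I'll press gently to the pads.

Request:
move_arm(
  targets=[0,0.6,1,0,-1,0,0.3,1,0,-1,0,0,0,0,-1],
)

```text
time_s: 12.2
tool_pos: [0.5969, 0.2339, 0.138]
eef_rot: [[0.297, 0.954, -0.049], [0.955, -0.297, 0.001], [-0.014, -0.047, -0.999]]
contact_force: [2.3, 0.5, -8.8]
finger_gap: 0.0207
```

```bash
python3 -c "
from h import *
rep(.12)"
```

```text
t 12.2 mid [0.5961 0.2339 0.1207] ang 1.2693 tilt [-0.0138 -0.0473] F [ 2.28  0.54 -8.78] M [ 0.14 -0.51 -0.01]
tool shift to axis z 0.12 [-0.14  0.86  0.66]
```

Request:
move_arm(
  targets=[0,0.4,1,0,-1,0,0,0.6,0,-1,0,0,0,0,-1],
)

```text
time_s: 12.58
tool_pos: [0.5971, 0.2339, 0.1361]
eef_rot: [[0.297, 0.954, -0.05], [0.955, -0.297, 0.001], [-0.014, -0.048, -0.999]]
contact_force: [1.9, 0.8, -8.1]
finger_gap: 0.0212
```

```bash
python3 -c "
from h import *
rep(.117)"
```

```text
t 12.575 mid [0.5962 0.2339 0.1188] ang 1.2693 tilt [-0.0138 -0.0477] F [ 1.87  0.83 -8.1 ] M [ 0.19 -0.45  0.04]
tool shift to axis z 0.117 [-0.17  0.73  1.76]
```

Request:
move_arm(
  targets=[0,0.2,1,0,-1,0,0,0.6,0,-1,0,0,0,0,-1],
)

```text
time_s: 12.95
tool_pos: [0.5971, 0.2339, 0.1351]
eef_rot: [[0.297, 0.954, -0.05], [0.955, -0.297, 0.001], [-0.014, -0.048, -0.999]]
contact_force: [0.6, -0.4, -5.5]
finger_gap: 0.021
```

Request:
move_arm(
  targets=[0,0.2,1,0,-1,0,0,0.6,0,-1,0,0,0,0,-1],
)

```text
time_s: 13.32
tool_pos: [0.5974, 0.2338, 0.1344]
eef_rot: [[0.297, 0.954, -0.049], [0.955, -0.297, 0.001], [-0.013, -0.047, -0.999]]
contact_force: [0.6, 0.2, -3.7]
finger_gap: 0.0212
```

```bash
python3 -c "
from h import *
rep(.117)"
```

```text
t 13.325 mid [0.5965 0.2338 0.1171] ang 1.2693 tilt [-0.0134 -0.0474] F [ 0.57  0.24 -3.75] M [ 0.19 -0.05  0.06]
tool shift to axis z 0.117 [-0.22  0.38  0.11]
```

Pad contact: the force is rising about 3 N/mm. I'll push on to about 10 N.

Request:
move_arm(
  targets=[0,0.2,1.3,0,-1,0,0,1,0,-1,0,0,0,0,-1],
)

```text
time_s: 13.7
tool_pos: [0.5975, 0.2338, 0.1338]
eef_rot: [[0.297, 0.954, -0.049], [0.955, -0.297, 0.001], [-0.013, -0.047, -0.999]]
contact_force: [-2.9, -0.2, 1.6]
finger_gap: 0.0211
```

Request:
move_arm(
  targets=[0,0.1,1.2,0,-1,0,0,1,0,-1,0,0,0,0,-1],
)

```text
time_s: 14.08
tool_pos: [0.5976, 0.2338, 0.1333]
eef_rot: [[0.297, 0.954, -0.049], [0.955, -0.297, 0.002], [-0.013, -0.047, -0.999]]
contact_force: [-3.4, -0.4, 6.4]
finger_gap: 0.0213
```

```bash
python3 -c "
from h import *
rep(.117)"
```

```text
t 14.075 mid [0.5967 0.2338 0.1161] ang 1.2692 tilt [-0.0129 -0.0471] F [-3.41 -0.43  6.44] M [-0.12  0.61  0.08]
tool shift to axis z 0.117 [-0.3   0.14 -0.95]
```

About 10 N of push is confirmed, so the tube is home. I'll relax slightly, then release.

Request:
move_arm(
  targets=[0,-0.2,-1,0,-1,0,0,-0.5,0,-1,0,0,0,0,0.2,0,0,0,0,0.2,0,0,0,0,0.2,0,0,0,0,0.2],
)

```text
time_s: 14.82
tool_pos: [0.5983, 0.2339, 0.1343]
eef_rot: [[0.297, 0.954, -0.047], [0.955, -0.297, 0.002], [-0.012, -0.046, -0.999]]
contact_force: [0.5, -0.5, -0.2]
finger_gap: 0.0522
```

```bash
python3 -c "
from h import *
rep(.117);print(state()['finger_gap'])
cv2.imwrite('pics/s6.png',cv2.resize(get_image('side')[200:380,140:320,::-1],None,fx=3.3,fy=3.3))
"
```

```text
t 14.825 mid [0.5975 0.2339 0.1171] ang 1.269 tilt [-0.0122 -0.0455] F [ 0.51 -0.54 -0.21] M [-0.02 -0.11 -0.02]
tool shift to axis z 0.117 [-0.63 -0.5   0.09]
0.052165869681116465
```

View pics/s6.png

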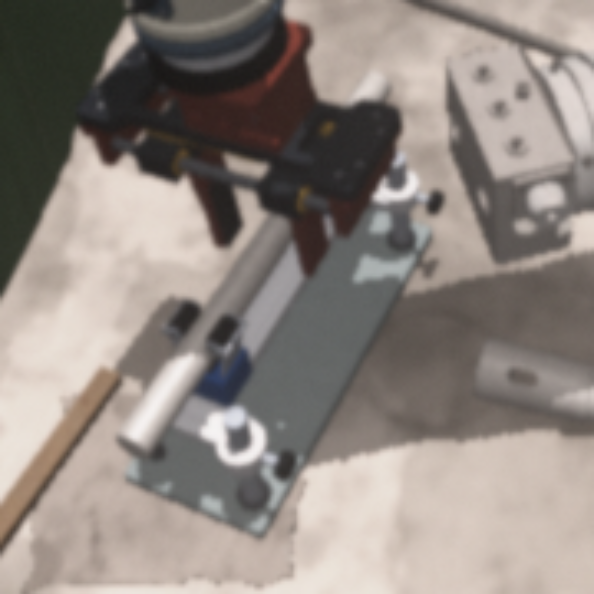

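Released: the tube sits between the rollers at (183,318) and (225,330), force is back to about 0, and the fingers are clear on both sides. I'll lift straight up (world vertical).

Request:
move_arm(
  targets=[0,0,0,0,0.3,0,-0.4,-8,0,0.3,0,-0.7,-15,0,0.3,0,-1.4,-30,0,0.3,0,-1.4,-30,0,0.3,0,-1.4,-30,0,0.3,0,-1,-20,0,0.3,0,0,0,0,0.3],
)

```text
time_s: 15.88
tool_pos: [0.5994, 0.236, 0.2784]
eef_rot: [[0.297, 0.954, -0.042], [0.955, -0.297, 0.004], [-0.009, -0.041, -0.999]]
contact_force: [-0.1, -0.4, -0.2]
finger_gap: 0.0572
```

Request:
move_arm(
  targets=[-30,0,0,0,0.3,-50,0,0,0,0.3,-50,0,0,0,0.3,-50,0,0,0,0.3,-50,0,0,0,0.3,-50,0,0,0,0.3,-30,0,0,0,0.3,0,0,0,0,0.3],
)

```text
time_s: 16.88
tool_pos: [0.5016, -0.068, 0.2775]
eef_rot: [[0.296, 0.954, -0.046], [0.955, -0.296, 0.004], [-0.01, -0.045, -0.999]]
contact_force: [0.4, 0.4, -0.1]
finger_gap: 0.057
```

```bash
python3 -c "
from h import *
rep(.117)
S=get_image('side');T=get_image('top')
cv2.imwrite('pics/s7f.png',S[:,:,::-1]);cv2.imwrite('pics/t7f.png',T[:,:,::-1])
cv2.imwrite('pics/s7.png',cv2.resize(S[200:380,140:320,::-1],None,fx=3.3,fy=3.3))
cv2.imwrite('pics/t7.png',cv2.resize(T[145:245,130:270,::-1],None,fx=5.5,fy=5.5))
"
```

```text
t 16.875 mid [ 0.5008 -0.0679  0.2602] ang 1.2708 tilt [-0.0101 -0.0452] F [ 0.38  0.37 -0.09] M [-0.01 -0.07 -0.06]
tool shift to axis z 0.117 [317.74   8.95 139.79]
```

View pics/s7.png

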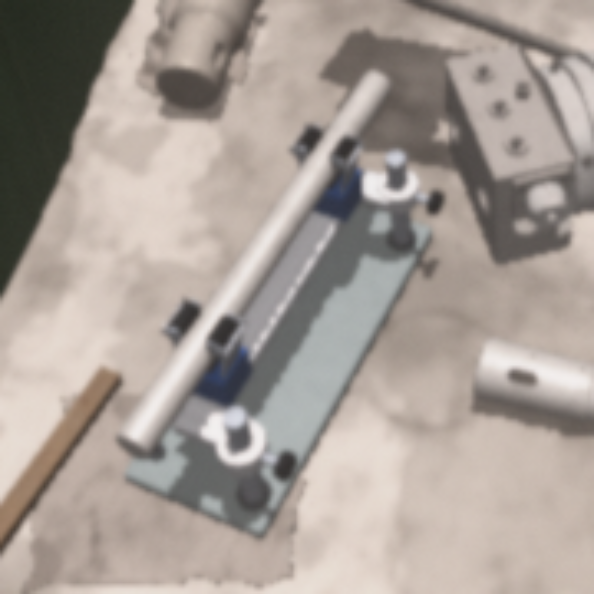

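View pics/t7.png

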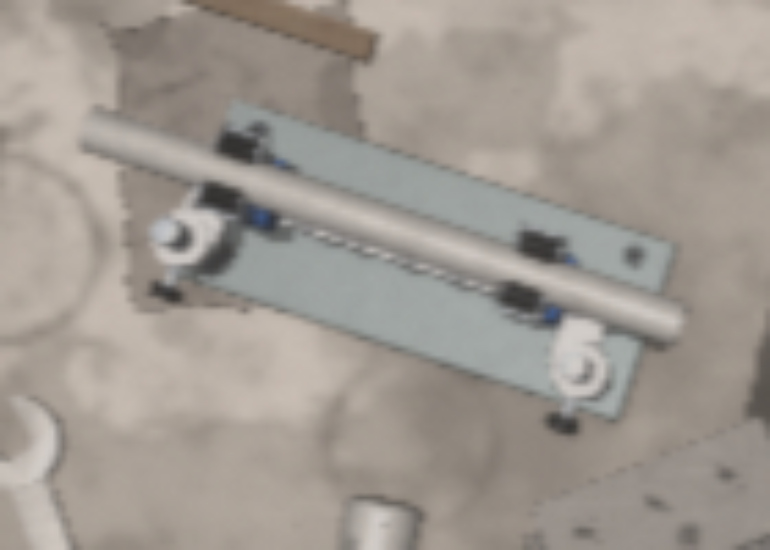

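View pics/t7f.png

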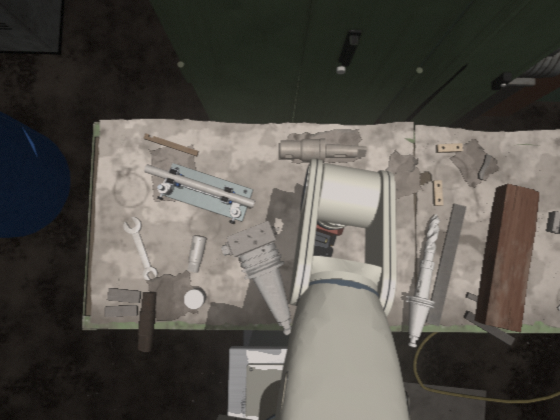

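The tube lies in both clips with all four rollers showing beside it. I'll check its centre, height and angle.

```bash
python3 -c "
from h import *
T=lambda x,y:(129.5+x/5.5,144.5+y/5.5);S=lambda x,y:(139.5+x/3.3,199.5+y/3.3)
A=tri(T(90,130),S(136,440));B=tri(T(682,325),S(376,82));m=(A+B)/2
print(A,B,np.linalg.norm(A-B),m,np.arctan2(*(A-B)[[1,0]]))
"
```

```text
[0.64019031 0.37454467 0.1225772 ] [0.55286941 0.09099707 0.11869722] 0.2967140660491603 [0.59652986 0.23277087 0.12063721] 1.2720542409229294
```

```bash
python3 -c "
from rig import *
print(finish_job())"
```

```text
the job is handed in; nothing more can be done
None
```

The drill tube is in both clips of the rack and released, and I handed the job in at about 17 s of the 48 s allowed. The hand-in reports no verdict, and I couldn't read the pad joints or the load on the rack directly.

- **By feel:** I gripped the tube at its middle and lowered it in 1–2 mm steps. First contact came at an axis height of about 0.140 m. The rollers then snapped over and drew the tube down. After that the force rose steadily on the pads to a net push of about 10 N. The load on the rack therefore looks well under 30 N, but that is judged only from wrist readings taken at the end of each move.
- **Final position:** With the arm away, the pictures put the tube's middle at (0.5965, 0.2328), within about 2 mm of the rack's middle. Its direction was 1.272 rad, against about 1.27 for the rack. The rollers sat either side of it at both clips.
- **Other things on the bench:** The sleeve is where it was. The dark rod was partly hidden by the arm in the last top picture, but I never went near it after lifting the tube.
- **Disagreements:**
  - Picking up the plate and the rollers in the images gave rack centres about 2 mm apart. I used the rollers, and contact came at the height they predicted.
  - The cameras put the final axis height at 0.121 m and the arm at 0.117 m. The cameras also showed the ends 4 mm apart in height. I took both as within camera error.
  - The gripper was tilted by about 0.05 rad, mostly about the tube's own axis.

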